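# Run the medal lap at speed and park it at its mark

## Task

Take the blue crank knob and turn the lapping plate counterclockwise as seen from above: bring the plate itself (not the crank, which slips on its drag hub) to about 15 turns a minute and keep it between 12 and 18 turns a minute for 7 seconds without a break, never letting it exceed 22. Then bring the plate to a stop with its yellow mark at the red pointer, and let go of the knob. Do not touch the work holder riding on the plate, and leave the other things on the bench where they are.

Things in the scene. Friction and masses are not known exactly. Their poses are not given: they have to be found in the camera images.
- plate (a joint): Angle in rad of the grey iron lapping plate (240 mm diameter, 18 mm thick) about its upright axis; grows counterclockwise seen from above, not wrapped, no stops. A multiple of 2 pi when the yellow mark is at the red pointer. 12, 15, 18, 22 turns a minute are 1.26, 1.57, 1.88, 2.30 rad/s. Nominal mass 6.3 kg, moment of inertia 0.045 kg m2 (0.85 to 1.2 times that).
- lap: Round green pan of the machine, 310 mm in diameter at the foot, 82 mm high, fixed to the bench; origin at the centre of its underside, on the axis of plate and crank. Its +x axis points to the red pointer; its place and heading vary.
- plate_centre (a point): Point on the axis of plate and crank at the height of the plate's upper face, 80 mm above the bench. An oil-filled hub there couples crank and plate: it drags the plate with 0.10 N m per rad/s of speed difference (crank minus plate), also as a brake when the crank is held still. The plate follows the crank with a time constant of about 0.45 s.
- plate_mark (a point): Outer end of the yellow mark (36 x 14 mm, painted radially on the plate's upper face) at the plate's rim, 120 mm from the axis; turns with the plate.
- pointer_tip (a point): Point of the plate's rim circle right in front of the red pointer, 120 mm from the axis. The red pointer (a T-shaped tab, 89 mm above the bench) is fixed on the rim of the green pan.
- knob_mid (a point): Grip point on the axis of the upright blue crank knob (30 mm diameter, 149 to 199 mm above the bench); this point is 179 mm above the bench and 65 mm from the machine's axis. The knob spins freely on its pin, so the gripper can keep its heading. The crank has no stops and no friction but the hub's drag; its angle is that of this point about the axis. Crank arm underside: 136 mm high.
- holder: Aluminium work holder with a dark button, 64 mm diameter, 38 mm high, origin under its centre; loose on the plate in a fixed dark steel ring 75 mm from the axis, its top at 118 mm, under the crank arm's path. Nominal 0.25 kg. Its dry rubbing brakes the plate by 0.12 N m nominal, 0.06 to 0.22 as starts vary: the crank must run 0.6 to 2.2 rad/s faster than the plate. Leave it alone.
- cup: Bystander: dark steel cup, 72 mm in diameter, 70 mm high, origin at the centre of its underside.
- file_tool: Bystander: hand tool with a wooden handle, 190 mm long, lying on the bench.
- block: Bystander: wooden block 90 x 50 x 35 mm, origin at the centre of its underside.
- jar: Bystander: amber jar, 48 mm in diameter, 55 mm high, origin at the centre of its underside.

How it is judged (in metres and radians):
On the way:
1. the plate turns counterclockwise at 12 to 18 turns a minute for 7 s without a break (velocity of joint plate between 1.25 and 1.89 rad/s), for 7 s.
At the end, for the whole second after the job is handed in: The plate stands still (under 0.05 rad/s) with the outer end of its yellow mark within 20 mm of the pointer's rim point (about 0.17 rad either way), and the work holder lies flat in its ring (horizontal distance between plate_mark and pointer_tip below 0.02 m and velocity of joint plate between -0.05 and 0.05 rad/s and z of holder in the frame of plate_centre below 0.006 m); the robot touches nothing.
It fails at once if the plate exceeds 22 turns a minute (velocity of joint plate above 2.31 rad/s).
It fails at once if the robot touches the work holder (contact force between the arm and holder above 0.5 N).
It fails at once if the fingers touch the work holder (contact force between the fingers and holder above 0.5 N).
It fails at once if a bystander is pushed away (distance of any of cup, file_tool, block, jar from where it was at the start of the episode above 0.03 m).
It also fails if it takes over 69 s, if anything falls off the work surface, if the arm or the gripper's body presses on something with over 40 N, if the wrist force passes 120 N, or if a joint passes its speed limit or range.

## Robot

A 6-joint arm with a two-finger parallel gripper is mounted at the origin on the work surface. World frame = base frame: x ahead of the robot, y to its left, z up, the work surface at z = 0. Lengths are in mm, angles in degrees, forces in N, time in s.
With the tool pointing down it reaches from about 300 to 850 mm from the base axis. Payload 4.2 kg.
Tool frame: the origin (TCP) lies midway between the tips of the shut fingers; the grasp point (between the pads) lies 19 mm behind it; z points along the fingers, y is the line along which they close (so a half turn about z gives the same grasp; the last joint's range is limited). The gripper opens to 91 mm and grips with 3 to 60 N. Pads are 32 mm wide; open, the fingers measure 118 mm over their backs; the gripper's body (76 mm by 178 mm) begins 60 mm behind the grasp point.
Start: joints at [-72.078, 18.312, 89.639, -0, 72.044, -1.146], TCP at [187.851, -543.466, 213.976] pointing down, gripper open.
Joint ranges: [-177.97, 177.97], [-48.28, 115.42], [12.27, 149.76], [-77.06, 257.06], [2.81, 150.46], [-146.56, 146.56]. Speed limits (degrees/s): [147.25, 147.25, 180, 180, 180, 180].

## Interface

Orientations are given as [roll, pitch, yaw] about the fixed x, y, z axes, in that order (R = Rz(yaw) Ry(pitch) Rx(roll)).
In Python, from workcell import env gives the robot as it stands.
- The arm moves only by the tool send_rows, never from a script. Its argument "steps" is a list that holds one entry, the list of rows, each a list of 5 numbers: the shift along the tool's x, y, z scaled (see below), then the turn about the tool's z scaled (see below), then the opening, from 0 (shut) to 1 (fully open). In form: [[[dx, dy, dz, yaw, fingers], ...]]. A call has 1 to 5 rows; each row shifts and turns the commanded pose from where the row before left it, along the tool's axes as they then stand; what a row does not reach is not made up. The controller multiplies each number of a shift by 0.04 m and each number of a turn by 0.12 rad. A row lasts 1/12 s, in which the tool goes at most 41.7 mm and 7.16 degrees, less where a joint would pass 70% of its speed; a pose out of reach is approached as far as the arm can. A call with a number of a shift or a turn outside -1 to 1 is refused whole. A call with a gripper value outside its range is refused whole. The fingers move at their own pace and stop on an object; "squeeze" is the grip in N (left out, the last holds). Time passes only in rows, so rows that do not move let the fingers close. It gives the time, the measured TCP pose, the force, the opening and the grip force at its end, in the units of the state.
- env.state(): the state, without advancing time (a new reading comes with each control period).
- env.grab_frame(name): name is "scene" or "top"; returns a dict with "pixels" (384x512x3 uint8, red, green, blue), "depth" (384x512 float32, mm along the optical axis (not along the pixel's ray), 0 where there is no reading), "intrinsics" (3x3 intrinsics, pixels), "dist" ([k1, k2, p1, p2, k3] as OpenCV has them; the pictures are not rectified), "cam_to_world" (4x4, takes a point from camera to world coordinates). Camera axes: x right, y down, z forward; pixel columns grow to the right and rows downward; lengths in mm; the calibration is good to about 2 mm. A picture is of the moment at which its call begins.
- env.job_done(): hands the job in; it is judged then, once.
The state is a dict: "time_s": time; "qpos": joint angles; "qvel": joint speeds; "effort": joint torques, N m; "ee_pos": TCP position; "ee_rot": TCP orientation; "force": force on the tool from outside, world axes, zero at the start; "torque": the same for the moment, N m; "gripper_width": finger opening in mm; "gripper_force": force on a finger pad.
Only numpy, scipy, OpenCV 4.12 (cv2) and the standard library are available. Lean on these libraries where they do the work, as an engineer would, in place of code of your own. Each camera call takes 0.05 s, during which the arm holds its last target. There are 200 camera calls.

## Working session

There is one attempt and no reset: what is moved stays moved. The work goes in short steps, Python scripts to look and compute and a tool call to move; the robot and the scene stay as the last step left them, time stands still between calls to the robot, and variables do not carry over. Pictures are saved under pics/ and viewed, at most 10 in all, crops included, and the job is handed in when it is done.

Besides the shell and the picture viewer there is one more tool, called after "Emit:" as name(argument=value, ...) on one line, values as JSON. send_rows: Moves the arm, as the interface text tells. Shifts and turns lie within -1 to 1; 1 stands for 0.04 m of shift or 0.12 rad of turn. Its arguments: {"type":"object","properties":{"steps":{"type":"array"},"squeeze":{"type":"number"}},"required":["steps"]}

```bash
ls; mkdir -p pics
python3 - <<'E'
from workcell import env
import cv2,numpy as np
for n in("scene","top"):
    f=env.grab_frame(n); cv2.imwrite(f"pics/{n}0.png",f["pixels"][:,:,::-1]); np.savez(f"/tmp/{n}0.npz",**f)
    print(n,f["intrinsics"],f["dist"],f["cam_to_world"])
print(env.state())
E
```

```text
pics
scene [[354.89856645   0.         253.5069757 ]
 [  0.         354.89856645 190.26440873]
 [  0.           0.           1.        ]] [-0.0785524  0.         0.         0.         0.       ] [[ 8.11676801e-01  4.10939751e-01 -4.15101543e-01  1.00003770e+03]
 [ 5.83964219e-01 -5.86605888e-01  5.61141089e-01 -5.88203088e+02]
 [-1.29058301e-02 -6.97869653e-01 -7.16108502e-01  8.60142090e+02]
 [ 0.00000000e+00  0.00000000e+00  0.00000000e+00  1.00000000e+00]]
top [[462.55533016   0.         253.41743025]
 [  0.         462.55533016 193.6217009 ]
 [  0.           0.           1.        ]] [-0.06884972  0.          0.          0.          0.        ] [[-1.19057446e-02 -9.77946129e-01  2.08517676e-01  2.89872458e+02]
 [-9.99915972e-01  1.05743136e-02 -7.49881359e-03  9.91692541e+00]
 [ 5.12850444e-03 -2.08589434e-01 -9.77989850e-01  1.49859962e+03]
 [ 0.00000000e+00  0.00000000e+00  0.00000000e+00  1.00000000e+00]]
{'time_s': 0.1, 'qpos': array([-7.20795868e+01,  1.83481067e+01,  8.96968420e+01,  2.08380029e-04,
        7.20415492e+01, -1.14695412e+00]), 'qvel': array([-0.02693325, -0.13847745, -0.10033513,  0.0450894 , -0.12279619,
       -0.08727281]), 'effort': array([ 9.93839640e-04, -4.13328552e+01, -2.32510632e+01,  7.31624337e-02,
        4.21946123e-02, -3.57622480e-05]), 'ee_pos': array([ 187.70478604, -543.05969989,  213.22048254]), 'ee_rot': array([-1.79913523e+02, -1.92950069e-03,  1.90673015e+01]), 'force': array([-0.16822063,  0.36288783, -0.04305415]), 'torque': array([ 0.01846958, -0.05567444,  0.00644649]), 'gripper_force': 0.0, 'gripper_width': 91.02598558801101}
```

View pics/top0.png

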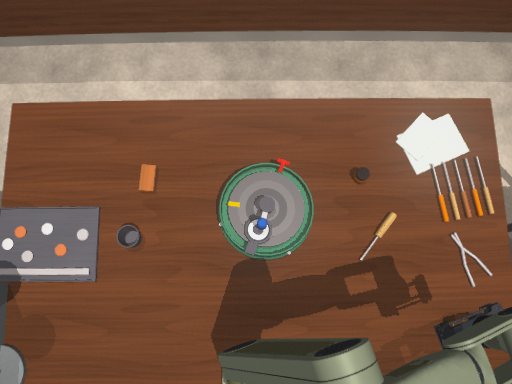

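View pics/scene0.png

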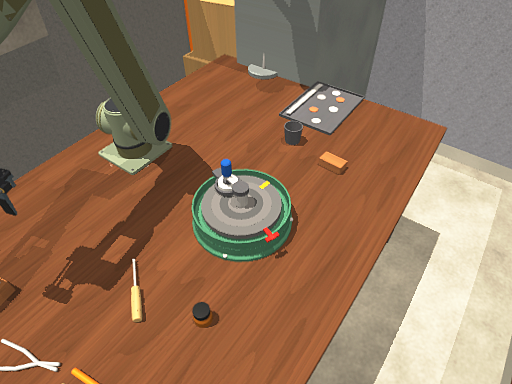

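The top view shows the lap at about (266,210), the red pointer at (283,164), the yellow mark at (234,204), the blue knob at (262,224) and the holder at (258,230). The cup is at (129,236), the block at (148,178), the jar at (361,174) and the file at (378,236).

```bash
cat > h.py <<'E'
import cv2,numpy as np
from workcell import env
def ray(f,uv):
    n=cv2.undistortPoints(np.float64(uv).reshape(-1,1,2),f["intrinsics"],f["dist"])[:,0]
    T=f["cam_to_world"]; return np.c_[n,np.ones(len(n))]@T[:3,:3].T,T[:3,3]
def onz(f,uv,z):
    d,o=ray(f,uv); return o+d*((z-o[2])/d[:,2])[:,None]
def cloud(f,m):
    v,u=np.nonzero(m); d,o=ray(f,np.c_[u,v]); z=f["depth"][v,u][:,None]; return (o+d*z)[z[:,0]>0]
def hsv(f): return cv2.cvtColor(f["pixels"],cv2.COLOR_RGB2HSV).astype(int)
def mask(f,c):
    H,S,V=np.moveaxis(hsv(f),2,0)
    h={'blue':(105,128),'yellow':(25,33),'green':(65,90),'red':(0,4)}[c]
    m=(H>=h[0])&(H<=h[1])&(S>(200 if c in('red','yellow','blue') else 110))&(V>60); return m
def circ(p):
    A=np.c_[2*p,np.ones(len(p))]; s=np.linalg.lstsq(A,(p**2).sum(1),rcond=None)[0]; return s[:2],np.sqrt(s[2]+s[:2]@s[:2])
E
python3 - <<'E'
from h import *
for n in("scene","top"):
    f=dict(np.load(f"/tmp/{n}0.npz"))
    g=mask(f,'green'); g[:150]&=(n=="scene")
    p=cloud(f,g); r=p[(p[:,2]>77)&(p[:,2]<88)]
    print(n,'green',g.sum(),len(r))
    c,R=circ(r[:,:2])
    for _ in range(5):
        d=np.hypot(*(r[:,:2]-c).T); k=abs(d-np.median(d))<12; c,R=circ(r[k][:,:2])
    print(' rim c',c,R,np.percentile(d,[0,5,50,95,100]))
    for q,z in(('blue',None),('yellow',80),('red',89)):
        m=mask(f,q); 
        lab,L,st,ce=cv2.connectedComponentsWithStats(m.astype('uint8'))
        for i in range(1,lab):
            if st[i,4]>8 and 180<ce[i,0]<330:
                P=cloud(f,L==i); print(q,ce[i],st[i,4],'cloud med',np.median(P,0),'zmax',P[:,2].max(), 'onz',onz(f,[ce[i]],z)[0] if z else P[P[:,2]>194].mean(0))
E
```

```text
scene green 490 146
 rim c [548.11961174 -40.96040681] 143.908053963238 [139.40574934 141.39775095 143.98125881 146.46945489 146.98094775]
blue [225.91525424 167.3220339 ] 59 cloud med [490.55959121 -27.45756022 185.52919656] zmax 201.47853007036906 onz [485.59582908 -24.53733459 198.11558676]
yellow [264.46153846 184.26923077] 26 cloud med [561.36974483  63.50268004  80.87938402] zmax 83.04967086831925 onz [560.56062884  63.92362347  80.        ]
red [269.55172414 234.32183908] 87 cloud med [687.17574719 -90.93016415  88.6178484 ] zmax 92.08207288430674 onz [685.92533024 -94.23978701  89.        ]Traceback (most recent call last):
  File "<stdin>", line 5, in <module>
  File "h.py", line 9, in cloud
    v,u=np.nonzero(m); d,o=ray(f,np.c_[u,v]); z=f["depth"][v,u][:,None]; return (o+d*z)[z[:,0]>0]
                           ~~~^^^^^^^^^^^^^^
  File "h.py", line 4, in ray
    n=cv2.undistortPoints(np.float64(uv).reshape(-1,1,2),f["intrinsics"],f["dist"])[:,0]
      ~~~~~~~~~~~~~~~~~~~^^^^^^^^^^^^^^^^^^^^^^^^^^^^^^^^^^^^^^^^^^^^^^^^^^^^^^^^^^
cv2.error: OpenCV(4.12.0) /io/opencv/modules/calib3d/src/undistort.dispatch.cpp:347: error: (-215:Assertion failed) CV_IS_MAT(_src) && CV_IS_MAT(_dst) && (_src->rows == 1 || _src->cols == 1) && (_dst->rows == 1 || _dst->cols == 1) && _src->cols + _src->rows - 1 == _dst->rows + _dst->cols - 1 && (CV_MAT_TYPE(_src->type) == CV_32FC2 || CV_MAT_TYPE(_src->type) == CV_64FC2) && (CV_MAT_TYPE(_dst->type) == CV_32FC2 || CV_MAT_TYPE(_dst->type) == CV_64FC2) in function 'cvUndistortPointsInternal'
```

Run:
```python
from h import *
f=dict(np.load("/tmp/top0.npz")); H=hsv(f)
print(H[162,266],H[210,221],H[248,290],f["pixels"][224,262],H[224,262],H[204,234],H[164,283])
v,u=np.mgrid[:384,:512]; w=(abs(u-266)<60)&(abs(v-210)<58)
g=(H[...,0]>60)&(H[...,0]<95)&(H[...,1]>90)&w
p=cloud(f,g); r=p[(p[:,2]>76)&(p[:,2]<88)]; print(g.sum(),len(r))
c,R=circ(r[:,:2]); d=np.hypot(*(r[:,:2]-c).T); print(c,R,np.percentile(d,[0,5,50,95,100]))
# plate: grey at z~80
p=cloud(f,w&(H[...,1]<60)); 
for q,z in(('blue',None),('yellow',80),('red',89)):
    h={'blue':(105,128),'yellow':(22,35),'red':(0,4)}[q]
    m=w&(H[...,0]>=h[0])&(H[...,0]<=h[1])&(H[...,1]>180)&(H[...,2]>60)
    P=cloud(f,m); ce=np.argwhere(m).mean(0)[::-1]; print(q,ce,m.sum(),np.median(P,0),P[:,2].max(),onz(f,[ce],z)[0] if z else P[P[:,2]>190].mean(0))
for n,uv in(('cup',(129,236)),('block',(148,178)),('jar',(361,174)),('file',(378,236)),('holder',(258,231))): print(n,onz(f,[uv],110 if n=='holder' else 30)[0])
```

```text
[ 15 114 110] [68 73 84] [ 73 102 155] [ 64 115 208] [109 177 208] [ 26 244 239] [  2 211 230]
1333 277
[546.30256208 -39.81823584] 144.0412108974421 [140.77619527 141.70530202 143.97866082 146.43541563 147.00999691]Traceback (most recent call last):
  File "<stdin>", line 13, in <module>
  File "h.py", line 9, in cloud
    v,u=np.nonzero(m); d,o=ray(f,np.c_[u,v]); z=f["depth"][v,u][:,None]; return (o+d*z)[z[:,0]>0]
                           ~~~^^^^^^^^^^^^^^
  File "h.py", line 4, in ray
    n=cv2.undistortPoints(np.float64(uv).reshape(-1,1,2),f["intrinsics"],f["dist"])[:,0]
      ~~~~~~~~~~~~~~~~~~~^^^^^^^^^^^^^^^^^^^^^^^^^^^^^^^^^^^^^^^^^^^^^^^^^^^^^^^^^^
cv2.error: OpenCV(4.12.0) /io/opencv/modules/calib3d/src/undistort.dispatch.cpp:347: error: (-215:Assertion failed) CV_IS_MAT(_src) && CV_IS_MAT(_dst) && (_src->rows == 1 || _src->cols == 1) && (_dst->rows == 1 || _dst->cols == 1) && _src->cols + _src->rows - 1 == _dst->rows + _dst->cols - 1 && (CV_MAT_TYPE(_src->type) == CV_32FC2 || CV_MAT_TYPE(_src->type) == CV_64FC2) && (CV_MAT_TYPE(_dst->type) == CV_32FC2 || CV_MAT_TYPE(_dst->type) == CV_64FC2) in function 'cvUndistortPointsInternal'
```

```bash
cat >> h.py <<'E'
C=np.array([547.2,-40.4])
def find(f,q):
    H=hsv(f); h,s,z={'blue':((105,125),150,199),'yellow':((22,34),180,80),'red':((0,4),180,89)}[q]
    X=onz(f,np.stack(np.meshgrid(np.arange(512),np.arange(384)),2).reshape(-1,2),z)[:,:2].reshape(384,512,2)
    w=np.hypot(*np.moveaxis(X-C,2,0))<190
    m=w&(H[...,0]>=h[0])&(H[...,0]<=h[1])&(H[...,1]>s)&(H[...,2]>60)
    if m.sum()<4: return None,0,None
    P=cloud(f,m)
    return X[m].mean(0),m.sum(),P
def ang(p): return np.degrees(np.arctan2(*(p-C)[::-1]))
E
python3 - <<'E'
from h import *
for n in("scene","top"):
    f=dict(np.load(f"/tmp/{n}0.npz"))
    for q in('blue','yellow','red'):
        p,k,P=find(f,q); 
        if q=='blue': print(np.percentile(P[:,2],[0,50,100])); t=P[P[:,2]>193][:,:2]; p=t.mean(0); print(len(t),np.median(P,0))
        print(n,q,p,k,np.hypot(*(p-C)),ang(p))
f=dict(np.load("/tmp/top0.npz"))
for n,uv in(('cup',(129,236)),('block',(148,178)),('jar',(361,174)),('file',(378,236)),('holder',(258,231))): print(n,onz(f,[uv],110 if n=='holder' else 30)[0])
E
```

```text
[153.24725154 186.13170806 201.47853007]
63 [491.4854025  -31.21371741 186.13170806]
scene blue [487.35908766 -26.19216049] 158 61.50445100265422 166.64374884425789
scene yellow [560.47289067  62.84800763] 30 104.09764985861007 82.67460500634988
scene red [687.32398058 -94.43158236] 112 150.18036431900467 -21.08655929568424
[188.38987058 197.45875481 204.17980026]
67 [482.12766858 -23.26217372 197.45875481]
top blue [482.50323253 -22.38914073] 74 67.15700091866786 164.44338980494643
top yellow [560.82599404  61.49632231] 51 102.80334728765244 82.38335953187247
top red [686.79081669 -93.41622981] 85 149.31951221393228 -20.796647119503177
cup [468.75579212 398.10189103  30.        ]
block [659.08879258 343.59576554  30.        ]
jar [ 665.22581581 -356.38451999   30.        ]
file [ 459.7473531  -399.12939927   30.        ]
holder [470.40868864 -13.19102782 110.        ]
```

Emit:
send_rows(steps=[[[0,0,0,-0.92,1],[0,0,0,-0.92,1],[0,0,0,-0.92,1],[0.46,-0.81,0,0,1],[0.46,-0.81,0,0,1]]])

```text
time_s: 0.52
ee_pos: [176.8, -469.6, 212.6]
ee_rot: [-179.9, -0.0, 38.0]
force: [0.0, 0.1, 1.4]
gripper_width: 91.0
gripper_force: 0.0
```

Emit:
send_rows(steps=[[[0.46,-0.81,0,0,1],[0.46,-0.81,0,0,1],[0.46,-0.81,0,0,1],[0.46,-0.81,0,0,1],[0.46,-0.81,0,0,1]]])

```text
time_s: 0.93
ee_pos: [148.9, -283.4, 213.4]
ee_rot: [-179.9, -0.0, 38.0]
force: [0.7, -0.8, 0.6]
gripper_width: 91.2
gripper_force: 0.0
```

Emit:
send_rows(steps=[[[0.46,-0.81,0,0,1],[0.46,-0.81,0,0,1],[0.46,-0.81,0,0,1],[0.46,-0.81,0,0,1],[0.46,-0.81,0,0,1]]])

```text
time_s: 1.35
ee_pos: [121.0, -99.5, 213.5]
ee_rot: [-180.0, -0.0, 37.9]
force: [0.9, 0.9, 1.0]
gripper_width: 91.2
gripper_force: 0.0
```

Emit:
send_rows(steps=[[[0.46,-0.81,0,0,1],[0.46,-0.81,0,0,1],[0.23,-0.4,0,0,1],[0,0,0,0,1],[0,0,0,0,1]]])

```text
time_s: 1.77
ee_pos: [113.0, -26.4, 214.0]
ee_rot: [179.9, -0.0, 38.5]
force: [1.5, 0.5, 0.4]
gripper_width: 91.0
gripper_force: 0.0
```

Run:
```python
from h import *
f=env.grab_frame("scene"); cv2.imwrite("pics/s1.png",f["pixels"][:,:,::-1]); np.savez("/tmp/s1.npz",**f)
for q in('blue','yellow'):
    p,k,P=find(f,q); print(q,p,k)
s=env.state(); print(s['time_s'],s['ee_pos'],s['ee_rot'],s['force'])
```

```text
blue [502.13196022 -42.43296413] 158
yellow [560.47289067  62.84800763] 30
1.8167 [113.18196392 -27.06540966 214.09211197] [1.79946146e+02 1.13401203e-02 3.81945479e+01] [ 0.2307394   0.65437864 -0.10160627]
```

View pics/s1.png

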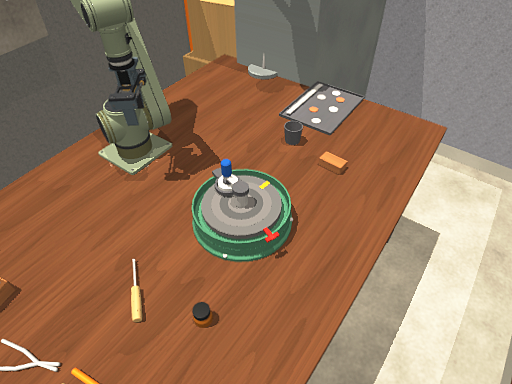

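The arm stands folded near the base, and the lap is unchanged with the knob at (226,168). My turn sign was reversed (tool z points down), so I correct it.

Emit:
send_rows(steps=[[[0,0,0,0.93,1],[0,0,0,0.93,1],[0,0,0,0.93,1],[0,0,0,0.93,1],[0,0,0,0.93,1]]])

```text
time_s: 2.23
ee_pos: [113.3, -28.1, 214.1]
ee_rot: [180.0, 0.1, 5.4]
force: [-0.2, -0.4, 0.3]
gripper_width: 91.3
gripper_force: 0.0
```

Emit:
send_rows(steps=[[[0,0,0,0.91,1],[0.5,0,0,0,1],[0.9,0,0,0,1],[0.9,0,0,0,1],[0.9,0,0,0,1]]])

```text
time_s: 2.65
ee_pos: [243.0, -29.4, 213.8]
ee_rot: [180.0, 0.0, -0.5]
force: [-0.3, 0.0, 0.9]
gripper_width: 91.0
gripper_force: 0.0
```

Emit:
send_rows(steps=[[[0.9,0,0,0,1],[0.9,0,0,0,1],[0.9,0,0,0,1],[0.9,0,0,0,1],[0,0,0,0,1]]])

```text
time_s: 3.07
ee_pos: [391.9, -31.4, 213.1]
ee_rot: [180.0, -0.1, -0.5]
force: [-0.0, -0.0, 0.4]
gripper_width: 91.2
gripper_force: 0.0
```

Emit:
send_rows(steps=[[[0.8,-0.07,0,0,1],[0.8,-0.07,0,0,1],[0.7,-0.055,0,0,1],[0,0,0,0,1],[0,0,0,0,1]]])

```text
time_s: 3.48
ee_pos: [477.7, -23.5, 212.8]
ee_rot: [180.0, 0.2, -0.5]
force: [-0.6, -0.4, -0.4]
gripper_width: 91.6
gripper_force: 0.0
```

Run:
```python
from h import *
f=env.grab_frame("scene"); cv2.imwrite("pics/s2.png",cv2.resize(f["pixels"][110:260,150:350,::-1],None,fx=4,fy=4,interpolation=cv2.INTER_CUBIC)); np.savez("/tmp/s2.npz",**f)
for q in('blue','yellow'):
    p,k,P=find(f,q); print(q,p,k, None if P is None else np.median(P,0))
s=env.state(); print(s['time_s'],s['ee_pos'],s['ee_rot'],s['force'])
f=dict(np.load("/tmp/top0.npz"))
p=cloud(f,np.hypot(*np.moveaxis(np.mgrid[:384,:512][::-1]-np.array([266,208])[:,None,None],0,0))<22)
r=np.hypot(*(p[:,:2]-C).T); print('hub z',[(a,np.percentile(p[(r>a)&(r<a+10),2],[5,50,95]).round()) for a in range(0,60,10)])
```

```text
blue [502.12011665 -42.2238649 ] 158 [491.51954972 -30.64966939 185.94456305]
yellow None 0 None
3.5333 [476.56440358 -23.04284713 213.00306553] [ 1.79985181e+02  1.78715427e-01 -4.40469594e-01] [-0.16083264 -0.56321836  0.10000803]
hub z [(0, array([143., 147., 151.])), (10, array([139., 147., 152.])), (20, array([ 76., 137., 150.])), (30, array([ 75.,  80., 146.])), (40, array([ 75.,  80., 104.])), (50, array([ 74.,  80., 195.]))]
```

View pics/s2.png

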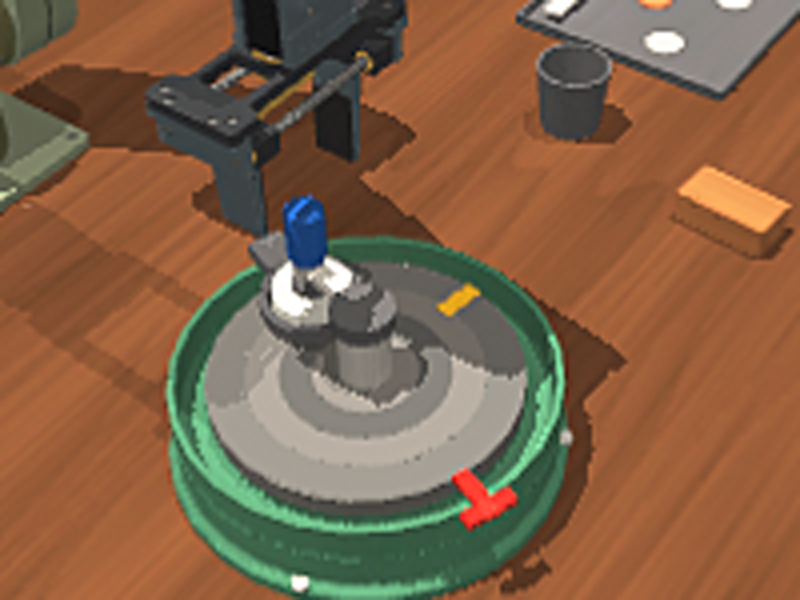

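The fingertips, at crop (260,230) and (350,160), straddle the point just above the blue knob at (305,230). The holder and mark are as before. I descend and grip.

Emit:
send_rows(steps=[[[0.19,0.02,0,0,1],[0,0,0.4,0,1],[0,0,0.45,0,1],[0,0,0.43,0,1],[0,0,0,0,1]]])

```text
time_s: 3.95
ee_pos: [481.8, -21.9, 160.3]
ee_rot: [-180.0, 0.4, -0.3]
force: [-0.5, -0.1, -0.1]
gripper_width: 91.5
gripper_force: 0.0
```

Emit:
send_rows(steps=[[[0,0,0,0,0.2],[0,0,0,0,0.2],[0,0,0,0,0.2],[0,0,0,0,0.2],[0,0,0,0,0.2]]], squeeze=20)

```text
time_s: 4.37
ee_pos: [485.1, -21.1, 163.8]
ee_rot: [180.0, -0.1, -0.2]
force: [0.4, -0.4, -0.1]
gripper_width: 60.6
gripper_force: 0.0
```

Emit:
send_rows(steps=[[[0,0,0,0,0.2],[0,0,0,0,0.2],[0,0,0,0,0.2],[0,0,0,0,0.2],[0,0,0,0,0.2]]])

```text
time_s: 4.78
ee_pos: [484.8, -21.1, 162.9]
ee_rot: [180.0, -0.0, -0.2]
force: [0.9, 0.0, 1.0]
gripper_width: 29.5
gripper_force: 20.0
```

```bash
sed -i "s/((22,34),180,80)/((20,34),150,80)/" h.py
cat > plan.py <<'E'
import numpy as np
C=np.array([547.2,-40.4]); R=65
def rows(p0,th0,incs,g=0.2):
    "p0 commanded point, th0 crank angle (deg) of the plan start; prints calls of 5 rows"
    th=th0; p=np.array(p0,float); out=[]
    for i in incs:
        th+=i; t=C+R*np.array([np.cos(np.radians(th)),np.sin(np.radians(th))])
        d=np.round((t-p)*[1,-1]/40,2); p=p+d*40*[1,-1]; out.append([float(d[0]),float(d[1]),0,0,g])
    for k in range(0,len(out),5): print(str([out[k:k+5]]).replace('0.0,','0,'))
    print('end',p.round(1),'th',th)
def sim(incs,Tf,J=.045,w=0.,a=0.,tc=.10,hist=False):
    "incs deg per 1/12 s; an entry 'c' = camera hold of 0.05 s. returns plate angle(rad), speed, list at each entry"
    H=[];h=1/600
    for i in incs:
        n,wc=(30,0.) if i=='c' else (50,np.radians(i)*12)
        for _ in range(n):
            T=.1*(wc-w)
            if abs(w)<1e-3 and abs(T)<Tf: w=0.;continue
            s=np.sign(w) if abs(w)>=1e-3 else np.sign(T)
            w2=w+h*(T-s*Tf)/J
            w=0. if (w2*w<0) else w2
            a+=w*h
        H.append((a,w))
    return (a,w,np.array(H))
E
python3 - <<'E'
from plan import *
inc=[3,6,9]+[12]*22
rows([485,-21.1],162.7,inc)
for Tf in(.06,.12,.17,.22):
    a,w,_=sim(inc,Tf); print(Tf,a,w,'mark',82.5+np.degrees(a))
E
```

```text
[[[-0.02, 0.08, 0, 0, 0.2], [-0.03, 0.17, 0, 0, 0.2], [-0.02, 0.25, 0, 0, 0.2], [0.04, 0.34, 0, 0, 0.2], [0.11, 0.32, 0, 0, 0.2]]]
[[[0.17, 0.29, 0, 0, 0.2], [0.23, 0.25, 0, 0, 0.2], [0.28, 0.2, 0, 0, 0.2], [0.31, 0.13, 0, 0, 0.2], [0.33, 0.07, 0, 0, 0.2]]]
[[[0.34, -0, 0, 0, 0.2], [0.34, -0.08, 0, 0, 0.2], [0.3, -0.14, 0, 0, 0.2], [0.28, -0.2, 0, 0, 0.2], [0.22, -0.26, 0, 0, 0.2]]]
[[[0.17, -0.29, 0, 0, 0.2], [0.1, -0.33, 0, 0, 0.2], [0.03, -0.34, 0, 0, 0.2], [-0.04, -0.33, 0, 0, 0.2], [-0.11, -0.33, 0, 0, 0.2]]]
[[[-0.17, -0.29, 0, 0, 0.2], [-0.23, -0.25, 0, 0, 0.2], [-0.28, -0.19, 0, 0, 0.2], [-0.31, -0.14, 0, 0, 0.2], [-0.33, -0.07, 0, 0, 0.2]]]
end [553.4  24.5] th 444.7
0.06 2.826152478190139 1.8862661987372589 mark 244.42660926073341
0.12 1.8896845622331422 1.2931986263889288 mark 190.7709500269856
0.17 1.1477152862062256 0.8000748812006565 mark 148.25924198226608
0.22 0.4362554495953207 0.3079861167354119 mark 107.4955960513941
```

Emit:
send_rows(steps=[[[-0.02,0.08,0,0,0.2],[-0.03,0.17,0,0,0.2],[-0.02,0.25,0,0,0.2],[0.04,0.34,0,0,0.2],[0.11,0.32,0,0,0.2]]])

```text
time_s: 5.2
ee_pos: [488.5, -67.8, 163.0]
ee_rot: [-179.9, -0.1, -0.2]
force: [6.3, 5.1, -3.6]
gripper_width: 29.4
gripper_force: 20.0
```

Emit:
send_rows(steps=[[[0.17,0.29,0,0,0.2],[0.23,0.25,0,0,0.2],[0.28,0.2,0,0,0.2],[0.31,0.13,0,0,0.2],[0.33,0.07,0,0,0.2]]])

```text
time_s: 5.62
ee_pos: [540.5, -104.4, 162.9]
ee_rot: [-179.7, 0.1, -0.3]
force: [-0.0, 10.3, 3.4]
gripper_width: 29.4
gripper_force: 20.0
```

Emit:
send_rows(steps=[[[0.34,0,0,0,0.2],[0.34,-0.08,0,0,0.2],[0.3,-0.14,0,0,0.2],[0.28,-0.2,0,0,0.2],[0.22,-0.26,0,0,0.2]]])

```text
time_s: 6.03
ee_pos: [598.7, -79.3, 162.9]
ee_rot: [180.0, 0.2, -0.2]
force: [-5.0, 0.8, 5.0]
gripper_width: 29.5
gripper_force: 20.0
```

Emit:
send_rows(steps=[[[0.17,-0.29,0,0,0.2],[0.1,-0.33,0,0,0.2],[0.03,-0.34,0,0,0.2],[-0.04,-0.33,0,0,0.2],[-0.11,-0.33,0,0,0.2]]])

```text
time_s: 6.45
ee_pos: [606.5, -12.7, 163.0]
ee_rot: [179.9, -0.1, -0.2]
force: [-1.6, -2.9, 2.8]
gripper_width: 29.3
gripper_force: 20.0
```

Emit:
send_rows(steps=[[[-0.17,-0.29,0,0,0.2],[-0.23,-0.25,0,0,0.2],[-0.28,-0.19,0,0,0.2],[-0.31,-0.14,0,0,0.2],[-0.33,-0.07,0,0,0.2]]])

```text
time_s: 6.87
ee_pos: [552.7, 25.5, 162.9]
ee_rot: [180.0, -0.1, -0.1]
force: [2.6, -4.4, 0.6]
gripper_width: 29.3
gripper_force: 20.0
```

```bash
cat > look.py <<'E'
import sys; from h import *
n,i=sys.argv[1:]
f=env.grab_frame(n); cv2.imwrite(f"pics/{n}{i}.png",f["pixels"][:,:,::-1]); np.savez(f"/tmp/{n}{i}.npz",**f)
p,k,_=find(f,'yellow'); print(n,i,p,k, None if p is None else (np.hypot(*(p-C)),ang(p),'plate deg',ang(p)+20.9))
s=env.state(); e=s['ee_pos']; print(s['time_s'],e,'r',np.hypot(*(e[:2]-C)),'th',ang(e[:2]),s['ee_rot'],s['force'])
E
python3 look.py scene 3
```

```text
scene 3 [454.44800519 -84.95380385] 40 (np.float64(102.89788131646651), np.float64(-154.34250571881245), 'plate deg', np.float64(-133.44250571881244))
6.9167 [549.22631521  25.56346107 162.92520789] r 65.99457667324506 th 88.2404984563089 [ 1.79993358e+02  1.64652293e-01 -1.10220595e-01] [-4.55494364 -0.19673595  2.11633545]
```

Run:
```python
from plan import *
from scipy.optimize import brentq
inc=[3,6,9]+[12]*22; nxt=['c']+[12.5]*30
rows([553.4,24.5],84.7,nxt[1:])
for J in(.038,.045,.054):
    Tf=brentq(lambda T:sim(inc,T,J)[0]-2.15,.03,.25); a,w,_=sim(inc,Tf,J); A,W,H=sim(nxt,Tf,J,w,a); print(J,Tf,w,W,H[0],82.5+np.degrees(A))
```

```text
[[[-0.36, 0.01, 0, 0, 0.2], [-0.34, 0.08, 0, 0, 0.2], [-0.32, 0.16, 0, 0, 0.2], [-0.28, 0.22, 0, 0, 0.2], [-0.22, 0.27, 0, 0, 0.2]]]
[[[-0.16, 0.32, 0, 0, 0.2], [-0.08, 0.34, 0, 0, 0.2], [-0.01, 0.36, 0, 0, 0.2], [0.06, 0.34, 0, 0, 0.2], [0.14, 0.33, 0, 0, 0.2]]]
[[[0.21, 0.28, 0, 0, 0.2], [0.27, 0.24, 0, 0, 0.2], [0.31, 0.17, 0, 0, 0.2], [0.33, 0.1, 0, 0, 0.2], [0.36, 0.03, 0, 0, 0.2]]]
[[[0.35, -0.06, 0, 0, 0.2], [0.33, -0.12, 0, 0, 0.2], [0.29, -0.2, 0, 0, 0.2], [0.25, -0.25, 0, 0, 0.2], [0.18, -0.3, 0, 0, 0.2]]]
[[[0.12, -0.34, 0, 0, 0.2], [0.04, -0.35, 0, 0, 0.2], [-0.04, -0.35, 0, 0, 0.2], [-0.11, -0.34, 0, 0, 0.2], [-0.18, -0.3, 0, 0, 0.2]]]
[[[-0.24, -0.26, 0, 0, 0.2], [-0.3, -0.19, 0, 0, 0.2], [-0.33, -0.13, 0, 0, 0.2], [-0.35, -0.06, 0, 0, 0.2], [-0.35, 0.02, 0, 0, 0.2]]]
end [536.2  23.7] th 459.7
0.038 0.109290962988987 1.410526924980896 1.5245038604074541 [2.21236682 1.10124331] 418.53653053742414
0.045 0.10327976321190444 1.4584535661548494 1.5837071285947457 [2.21602137 1.1960121 ] 426.5723507643432
0.054 0.09519679817826035 1.5149213303386486 1.6624450626788876 [2.22001764 1.29643953] 437.0491139729488
```

Emit:
send_rows(steps=[[[-0.36,0.01,0,0,0.2],[-0.34,0.08,0,0,0.2],[-0.32,0.16,0,0,0.2],[-0.28,0.22,0,0,0.2],[-0.22,0.27,0,0,0.2]]])

```text
time_s: 7.33
ee_pos: [492.0, -4.8, 163.0]
ee_rot: [-180.0, -0.1, -0.1]
force: [4.8, -1.5, -2.9]
gripper_width: 29.8
gripper_force: 20.0
```

Emit:
send_rows(steps=[[[-0.16,0.32,0,0,0.2],[-0.08,0.34,0,0,0.2],[-0.01,0.36,0,0,0.2],[0.06,0.34,0,0,0.2],[0.14,0.33,0,0,0.2]]])

```text
time_s: 7.75
ee_pos: [490.9, -72.5, 163.0]
ee_rot: [-179.8, -0.2, -0.3]
force: [6.7, 5.7, -3.7]
gripper_width: 29.5
gripper_force: 20.0
```

Emit:
send_rows(steps=[[[0.21,0.28,0,0,0.2],[0.27,0.24,0,0,0.2],[0.31,0.17,0,0,0.2],[0.33,0.1,0,0,0.2],[0.36,0.03,0,0,0.2]]])

```text
time_s: 8.17
ee_pos: [548.4, -104.6, 162.9]
ee_rot: [-179.7, 0.1, -0.3]
force: [-2.3, 8.2, 2.9]
gripper_width: 29.5
gripper_force: 20.0
```

Emit:
send_rows(steps=[[[0.35,-0.06,0,0,0.2],[0.33,-0.12,0,0,0.2],[0.29,-0.2,0,0,0.2],[0.25,-0.25,0,0,0.2],[0.18,-0.3,0,0,0.2]]])

```text
time_s: 8.58
ee_pos: [605.4, -68.5, 162.9]
ee_rot: [180.0, 0.1, -0.2]
force: [-3.7, 0.0, 3.9]
gripper_width: 29.7
gripper_force: 20.0
```

```bash
python3 look.py scene 4
python3 - <<'E'
from plan import *
inc=[3,6,9]+[12]*22+['c']+[12.5]*20
for J in(.038,.045,.054):
  for T in (.085,.09,.095,.1,.105,.11):
    H=sim(inc,T,J)[2]; print(J,T,(82.5+np.degrees(H[[24,45],0])).round(1),H[45,1].round(2))
p=np.array([553.4,24.5])
E
```

```text
scene 4 [614.0573059  -45.67587998] 56 (np.float64(67.06514938651436), np.float64(-4.512005420568482), 'plate deg', np.float64(16.387994579431517))
8.6333 [606.77045094 -65.50968762 162.96160049] r 64.64622987427505 th -22.856029536781023 [-1.79862819e+02 -3.65972196e-02 -1.42546395e-01] [-0.10670276  4.37171918  2.97766617]
0.038 0.085 [228.3 392.3] 1.76
0.038 0.09 [223.6 382.7] 1.71
0.038 0.095 [219.  373.2] 1.66
0.038 0.1 [214.3 363.6] 1.61
0.038 0.105 [209.7 354. ] 1.56
0.038 0.11 [205.  344.5] 1.51
0.045 0.085 [222.  385.3] 1.76
0.045 0.09 [217.5 376. ] 1.71
0.045 0.095 [213.1 366.6] 1.66
0.045 0.1 [208.6 357.2] 1.61
0.045 0.105 [204.2 347.9] 1.56
0.045 0.11 [199.7 338.5] 1.51
0.054 0.085 [214.3 376.5] 1.75
0.054 0.09 [210.1 367.4] 1.7
0.054 0.095 [205.9 358.3] 1.65
0.054 0.1 [201.6 349.2] 1.6
0.054 0.105 [197.4 340.1] 1.55
0.054 0.11 [193.2 330.9] 1.5
```

```bash
sed -i "s/    if m.sum()<4/    if q=='yellow': rr=np.hypot(*np.moveaxis(X-C,2,0)); m\&=(rr>78)\&(rr<126)\n    if m.sum()<4/" h.py
python3 - <<'E'
from h import *
f=dict(np.load("/tmp/scene4.npz")); p,k,P=find(f,'yellow'); print(p,k,np.hypot(*(p-C)),ang(p)); print(P.round(0)[::4])
E
```

```text
[627.65440183 -60.47613959] 50 82.92142156351936 -14.011132162465241
[[ 629.  -92.  270.]
 [ 629. -104.  270.]
 [ 629.  -72.   83.]
 [ 627.  -75.   81.]
 [ 636.  -68.   81.]
 [ 635.  -76.   83.]
 [ 635.  -77.   80.]
 [ 645.  -71.   80.]
 [ 645.  -76.   82.]
 [ 648.  -80.   83.]
 [ 655.  -71.   79.]
 [ 654.  -79.   82.]
 [ 656.  -86.   82.]]
```

```bash
sed -i "s/    P=cloud(f,m)\n//; s/    return X\[m\].mean(0),m.sum(),P/    if q=='yellow': P=P[P[:,2]<95]; return P[:,:2].mean(0),len(P),P\n    return X[m].mean(0),m.sum(),P/" h.py
python3 - <<'E'
from h import *
for i in(3,4):
    f=dict(np.load(f"/tmp/scene{i}.npz")); p,k,P=find(f,'yellow'); print(p,k,np.hypot(*(p-C)),ang(p))
from plan import rows
rows([605.8,-68.3],334.7,[12.9]*100)
E
```

```text
[454.2930899  -85.18074676] 39 103.13587748367205 -154.26612540664266
[641.1046887  -74.49682665] 44 99.90337405710532 -19.95597796573012
[[[0.12, -0.35, 0, 0, 0.2], [0.04, -0.36, 0, 0, 0.2], [-0.04, -0.36, 0, 0, 0.2], [-0.13, -0.35, 0, 0, 0.2], [-0.2, -0.3, 0, 0, 0.2]]]
[[[-0.26, -0.26, 0, 0, 0.2], [-0.31, -0.19, 0, 0, 0.2], [-0.34, -0.12, 0, 0, 0.2], [-0.37, -0.03, 0, 0, 0.2], [-0.36, 0.04, 0, 0, 0.2]]]
[[[-0.34, 0.13, 0, 0, 0.2], [-0.31, 0.2, 0, 0, 0.2], [-0.25, 0.26, 0, 0, 0.2], [-0.19, 0.31, 0, 0, 0.2], [-0.12, 0.35, 0, 0, 0.2]]]
[[[-0.03, 0.36, 0, 0, 0.2], [0.05, 0.37, 0, 0, 0.2], [0.13, 0.34, 0, 0, 0.2], [0.2, 0.3, 0, 0, 0.2], [0.26, 0.26, 0, 0, 0.2]]]
[[[0.31, 0.18, 0, 0, 0.2], [0.35, 0.11, 0, 0, 0.2], [0.36, 0.04, 0, 0, 0.2], [0.37, -0.05, 0, 0, 0.2], [0.34, -0.13, 0, 0, 0.2]]]
[[[0.3, -0.2, 0, 0, 0.2], [0.25, -0.27, 0, 0, 0.2], [0.19, -0.31, 0, 0, 0.2], [0.11, -0.35, 0, 0, 0.2], [0.03, -0.37, 0, 0, 0.2]]]
[[[-0.05, -0.36, 0, 0, 0.2], [-0.13, -0.34, 0, 0, 0.2], [-0.21, -0.3, 0, 0, 0.2], [-0.26, -0.25, 0, 0, 0.2], [-0.32, -0.18, 0, 0, 0.2]]]
[[[-0.35, -0.11, 0, 0, 0.2], [-0.3
[... 1022 characters left out ...]
0.28, 0.25, 0, 0, 0.2], [0.32, 0.17, 0, 0, 0.2], [0.35, 0.1, 0, 0, 0.2], [0.36, 0.01, 0, 0, 0.2], [0.36, -0.06, 0, 0, 0.2]]]
[[[0.34, -0.14, 0, 0, 0.2], [0.29, -0.22, 0, 0, 0.2], [0.24, -0.27, 0, 0, 0.2], [0.17, -0.33, 0, 0, 0.2], [0.1, -0.35, 0, 0, 0.2]]]
[[[0.02, -0.36, 0, 0, 0.2], [-0.07, -0.36, 0, 0, 0.2], [-0.15, -0.34, 0, 0, 0.2], [-0.21, -0.29, 0, 0, 0.2], [-0.28, -0.24, 0, 0, 0.2]]]
[[[-0.32, -0.17, 0, 0, 0.2], [-0.35, -0.09, 0, 0, 0.2], [-0.37, -0.02, 0, 0, 0.2], [-0.36, 0.07, 0, 0, 0.2], [-0.33, 0.15, 0, 0, 0.2]]]
[[[-0.3, 0.22, 0, 0, 0.2], [-0.23, 0.27, 0, 0, 0.2], [-0.17, 0.33, 0, 0, 0.2], [-0.09, 0.35, 0, 0, 0.2], [-0.01, 0.37, 0, 0, 0.2]]]
end [482.6 -45.9] th 1624.700000000003
```

Emit:
send_rows(steps=[[[0.12,-0.35,0,0,0.2],[0.04,-0.36,0,0,0.2],[-0.04,-0.36,0,0,0.2],[-0.13,-0.35,0,0,0.2],[-0.2,-0.3,0,0,0.2]]])

```text
time_s: 9.05
ee_pos: [597.5, 1.8, 162.9]
ee_rot: [180.0, -0.1, -0.1]
force: [0.4, -4.1, 1.7]
gripper_width: 29.4
gripper_force: 20.0
```

Emit:
send_rows(steps=[[[-0.26,-0.26,0,0,0.2],[-0.31,-0.19,0,0,0.2],[-0.34,-0.12,0,0,0.2],[-0.37,-0.03,0,0,0.2],[-0.36,0.04,0,0,0.2]]])

```text
time_s: 9.47
ee_pos: [530.7, 23.6, 162.9]
ee_rot: [180.0, -0.1, -0.1]
force: [3.1, -5.6, -0.7]
gripper_width: 29.6
gripper_force: 20.0
```

Emit:
send_rows(steps=[[[-0.34,0.13,0,0,0.2],[-0.31,0.2,0,0,0.2],[-0.25,0.26,0,0,0.2],[-0.19,0.31,0,0,0.2],[-0.12,0.35,0,0,0.2]]])

```text
time_s: 9.88
ee_pos: [483.2, -26.6, 163.0]
ee_rot: [-179.9, -0.2, -0.2]
force: [8.1, 1.0, -4.9]
gripper_width: 29.2
gripper_force: 20.0
```

Emit:
send_rows(steps=[[[-0.03,0.36,0,0,0.2],[0.05,0.37,0,0,0.2],[0.13,0.34,0,0,0.2],[0.2,0.3,0,0,0.2],[0.26,0.26,0,0,0.2]]])

```text
time_s: 10.3
ee_pos: [507.2, -91.0, 163.0]
ee_rot: [-179.8, -0.1, -0.3]
force: [3.7, 8.9, -0.3]
gripper_width: 29.7
gripper_force: 20.0
```

Emit:
send_rows(steps=[[[0.31,0.18,0,0,0.2],[0.35,0.11,0,0,0.2],[0.36,0.04,0,0,0.2],[0.37,-0.05,0,0,0.2],[0.34,-0.13,0,0,0.2]]])

```text
time_s: 10.72
ee_pos: [575.4, -98.1, 162.9]
ee_rot: [-179.9, 0.2, -0.2]
force: [-2.7, 1.9, 4.0]
gripper_width: 29.6
gripper_force: 20.0
```

Emit:
send_rows(steps=[[[0.3,-0.2,0,0,0.2],[0.25,-0.27,0,0,0.2],[0.19,-0.31,0,0,0.2],[0.11,-0.35,0,0,0.2],[0.03,-0.37,0,0,0.2]]])

```text
time_s: 11.13
ee_pos: [612.2, -37.6, 162.9]
ee_rot: [180.0, -0.0, -0.2]
force: [-3.0, -2.2, 3.0]
gripper_width: 29.5
gripper_force: 20.0
```

Emit:
send_rows(steps=[[[-0.05,-0.36,0,0,0.2],[-0.13,-0.34,0,0,0.2],[-0.21,-0.3,0,0,0.2],[-0.26,-0.25,0,0,0.2],[-0.32,-0.18,0,0,0.2]]])

```text
time_s: 11.55
ee_pos: [572.6, 20.5, 162.9]
ee_rot: [-180.0, -0.1, -0.1]
force: [0.4, -2.3, 2.3]
gripper_width: 29.6
gripper_force: 20.0
```

Emit:
send_rows(steps=[[[-0.35,-0.11,0,0,0.2],[-0.36,-0.03,0,0,0.2],[-0.36,0.05,0,0,0.2],[-0.34,0.14,0,0,0.2],[-0.3,0.2,0,0,0.2]]])

```text
time_s: 11.97
ee_pos: [503.9, 9.4, 163.0]
ee_rot: [180.0, -0.1, -0.1]
force: [5.3, -5.3, -3.4]
gripper_width: 29.3
gripper_force: 20.0
```

Emit:
send_rows(steps=[[[-0.25,0.27,0,0,0.2],[-0.19,0.31,0,0,0.2],[-0.1,0.35,0,0,0.2],[-0.03,0.37,0,0,0.2],[0.06,0.36,0,0,0.2]]])

```text
time_s: 12.38
ee_pos: [484.3, -56.8, 163.0]
ee_rot: [-179.9, -0.2, -0.2]
force: [6.2, 3.2, -4.2]
gripper_width: 29.8
gripper_force: 20.0
```

Emit:
send_rows(steps=[[[0.13,0.34,0,0,0.2],[0.21,0.3,0,0,0.2],[0.27,0.25,0,0,0.2],[0.31,0.18,0,0,0.2],[0.35,0.1,0,0,0.2]]])

```text
time_s: 12.8
ee_pos: [533.6, -103.1, 162.9]
ee_rot: [-179.8, 0.1, -0.3]
force: [0.0, 6.1, 3.5]
gripper_width: 29.5
gripper_force: 20.0
```

Emit:
send_rows(steps=[[[0.37,0.03,0,0,0.2],[0.36,-0.06,0,0,0.2],[0.34,-0.14,0,0,0.2],[0.3,-0.21,0,0,0.2],[0.24,-0.27,0,0,0.2]]])

```text
time_s: 13.22
ee_pos: [598.9, -78.7, 163.0]
ee_rot: [180.0, 0.1, -0.2]
force: [-0.7, -1.6, 1.8]
gripper_width: 29.5
gripper_force: 20.0
```

Emit:
send_rows(steps=[[[0.18,-0.32,0,0,0.2],[0.11,-0.35,0,0,0.2],[0.02,-0.36,0,0,0.2],[-0.06,-0.36,0,0,0.2],[-0.14,-0.34,0,0,0.2]]])

```text
time_s: 13.63
ee_pos: [603.9, -7.6, 162.9]
ee_rot: [-180.0, -0.0, -0.1]
force: [0.5, -2.7, 2.1]
gripper_width: 29.4
gripper_force: 20.0
```

Emit:
send_rows(steps=[[[-0.21,-0.3,0,0,0.2],[-0.27,-0.24,0,0,0.2],[-0.32,-0.18,0,0,0.2],[-0.35,-0.1,0,0,0.2],[-0.37,-0.02,0,0,0.2]]])

```text
time_s: 14.05
ee_pos: [541.9, 25.5, 162.9]
ee_rot: [180.0, -0.0, -0.1]
force: [2.3, -5.4, 1.7]
gripper_width: 29.3
gripper_force: 20.0
```

Emit:
send_rows(steps=[[[-0.36,0.06,0,0,0.2],[-0.33,0.14,0,0,0.2],[-0.3,0.21,0,0,0.2],[-0.24,0.28,0,0,0.2],[-0.18,0.32,0,0,0.2]]])

```text
time_s: 14.47
ee_pos: [486.5, -15.3, 163.0]
ee_rot: [-180.0, -0.2, -0.1]
force: [8.2, -2.2, -5.1]
gripper_width: 29.7
gripper_force: 20.0
```

Emit:
send_rows(steps=[[[-0.1,0.35,0,0,0.2],[-0.02,0.36,0,0,0.2],[0.07,0.36,0,0,0.2],[0.14,0.34,0,0,0.2],[0.21,0.29,0,0,0.2]]])

```text
time_s: 14.88
ee_pos: [498.1, -82.3, 162.9]
ee_rot: [-179.8, -0.1, -0.3]
force: [4.9, 6.5, -0.9]
gripper_width: 29.7
gripper_force: 20.0
```

Emit:
send_rows(steps=[[[0.28,0.25,0,0,0.2],[0.32,0.17,0,0,0.2],[0.35,0.1,0,0,0.2],[0.36,0.01,0,0,0.2],[0.36,-0.06,0,0,0.2]]])

```text
time_s: 15.3
ee_pos: [563.9, -102.3, 162.9]
ee_rot: [-179.9, 0.2, -0.2]
force: [-2.1, 2.1, 4.7]
gripper_width: 29.6
gripper_force: 20.0
```

Emit:
send_rows(steps=[[[0.34,-0.14,0,0,0.2],[0.29,-0.22,0,0,0.2],[0.24,-0.27,0,0,0.2],[0.17,-0.33,0,0,0.2],[0.1,-0.35,0,0,0.2]]])

```text
time_s: 15.72
ee_pos: [611.4, -49.4, 162.9]
ee_rot: [180.0, 0.0, -0.2]
force: [-2.3, -1.9, 3.2]
gripper_width: 29.2
gripper_force: 20.0
```

Emit:
send_rows(steps=[[[0.02,-0.36,0,0,0.2],[-0.07,-0.36,0,0,0.2],[-0.15,-0.34,0,0,0.2],[-0.21,-0.29,0,0,0.2],[-0.28,-0.24,0,0,0.2]]])

```text
time_s: 16.13
ee_pos: [583.1, 14.8, 162.9]
ee_rot: [-180.0, -0.1, -0.1]
force: [0.2, -2.8, 2.6]
gripper_width: 29.4
gripper_force: 20.0
```

Emit:
send_rows(steps=[[[-0.32,-0.17,0,0,0.2],[-0.35,-0.09,0,0,0.2],[-0.37,-0.02,0,0,0.2],[-0.36,0.07,0,0,0.2],[-0.33,0.15,0,0,0.2]]])

```text
time_s: 16.55
ee_pos: [513.4, 16.4, 163.0]
ee_rot: [180.0, -0.1, -0.1]
force: [4.9, -4.4, -1.2]
gripper_width: 29.5
gripper_force: 20.0
```

```bash
python3 look.py scene 5
python3 - <<'E'
from plan import *
inc=[3,6,9]+[12]*22+['c']+[12.5]*20+['c']+[12.9]*95
for J in(.036,.04,.045,.05):
  for T in (.1,.105,.11,.115,.12):
    H=sim(inc,T,J)[2]; print(J,T,(82.5+np.degrees(H[[24,45,141],0])).round(1),H[[46,141],1].round(2))
E
```

```text
scene 5 [ 617.62758929 -113.37470782] 55 (np.float64(101.41673093947205), np.float64(-46.017583399128384), 'plate deg', np.float64(-25.117583399128385))
16.6 [510.69932064  14.56050411 162.9124422 ] r 65.97693995115985 th 123.58915569805495 [ 1.79823055e+02  7.08479746e-02 -1.01188582e-01] [-2.2833352  -5.33067159  1.36645065]
0.036 0.1 [ 216.   365.4 1132.7] [1.27 1.7 ]
0.036 0.105 [ 211.3  355.8 1100.2] [1.22 1.65]
0.036 0.11 [ 206.6  346.2 1067.8] [1.17 1.6 ]
0.036 0.115 [ 201.9  336.6 1035.3] [1.12 1.55]
0.036 0.12 [ 197.2  326.9 1002.9] [1.07 1.5 ]
0.04 0.1 [ 212.7  361.8 1128.8] [1.3 1.7]
0.04 0.105 [ 208.1  352.3 1096.4] [1.25 1.65]
0.04 0.11 [ 203.5  342.8 1064.1] [1.2 1.6]
0.04 0.115 [ 198.9  333.2 1031.8] [1.15 1.55]
0.04 0.12 [194.3 323.7 999.4] [1.1 1.5]
0.045 0.1 [ 208.6  357.2 1123.9] [1.33 1.7 ]
0.045 0.105 [ 204.2  347.9 1091.7] [1.28 1.65]
0.045 0.11 [ 199.7  338.5 1059.5] [1.23 1.6 ]
0.045 0.115 [ 195.2  329.1 1027.3] [1.18 1.55]
0.045 0.12 [190.8 319.8 995.1] [1.13 1.5 ]
0.05 0.1 [ 204.7  352.7 1119. ] [1.36 1.7 ]
0.05 0.105 [ 200.3  343.5 1087. ] [1.31 1.65]
0.05 0.11 [ 196.   334.3 1054.9] [1.26 1.6 ]
0.05 0.115 [ 191.7  325.1 1022.9] [1.21 1.55]
0.05 0.12 [187.4 315.9 990.8] [1.16 1.5 ]
```

Emit:
send_rows(steps=[[[0,0,0,0,0.2],[0,0,0,0,0.2],[0,0,0,0,0.2],[0,0,0,0,0.2],[0,0,0,0,0.2]]])

```text
time_s: 17.02
ee_pos: [514.4, 16.6, 162.9]
ee_rot: [-179.9, 0.0, -0.2]
force: [-0.4, 1.8, 2.9]
gripper_width: 29.3
gripper_force: 20.0
```

```bash
python3 look.py scene 6; python3 look.py scene 7
python3 - <<'E'
from h import *
f=dict(np.load("/tmp/scene0.npz")); p,k,P=find(f,'red'); print(p,ang(p),P[:,:2].mean(0),ang(P[:,:2].mean(0)))
from plan import sim,rows
for J in(.038,.045):
  for n in range(3,8):
    a,w,_=sim([6]+[13]*n+[6]+[0]*8,.114,J); print(J,n,np.degrees(a),w)
E
```

```text
scene 6 [632.56126812 -93.96609746] 53 (np.float64(100.77635085874398), np.float64(-32.10918697005492), 'plate deg', np.float64(-11.209186970054922))
17.0667 [514.3759036   16.63551761 162.91830543] r 65.80631864498048 th 119.92054456488495 [-1.79910013e+02  2.87167641e-02 -1.89713069e-01] [-1.18461914  1.7706033   3.26237045]
scene 7 [632.39301787 -94.12175726] 52 (np.float64(100.71681834558161), np.float64(-32.23506903554696), 'plate deg', np.float64(-11.335069035546958))
17.1167 [514.30891601  16.59576005 162.91881291] r 65.80531946845701 th 119.98836264168706 [-1.79909173e+02  3.75217364e-02 -1.93930370e-01] [-2.03411345  2.48882637  3.8152149 ]
[687.32398058 -94.43158236] -21.08655929568424 [686.6801584  -93.36273719] -20.792531145831603
0.038 3 12.666578832161141 0.0
0.038 4 18.512360891433463 0.0
0.038 5 24.776480924510214 0.0
0.038 6 31.342360191168062 0.0
0.038 7 38.13150437729722 0.0
0.045 3 11.542336260231234 0.0
0.045 4 17.03692713607329 0.0
0.045 5 22.984502803823702 0.0
0.045 6 29.26861560275403 0.0
0.045 7 35.80870662089204 0.0
```

```bash
python3 -c "
from plan import *
rows([514.5,15.8],120.2,[6,13,13,13,6])"
```

```text
[[[-0.14, 0.09, 0, 0, 0.2], [-0.27, 0.25, 0, 0, 0.2], [-0.21, 0.31, 0, 0, 0.2], [-0.13, 0.34, 0, 0, 0.2], [-0.04, 0.17, 0, 0, 0.2]]]
end [482.9 -30.6] th 171.2
```

Emit:
send_rows(steps=[[[-0.14,0.09,0,0,0.2],[-0.27,0.25,0,0,0.2],[-0.21,0.31,0,0,0.2],[-0.13,0.34,0,0,0.2],[-0.04,0.17,0,0,0.2]]])

```text
time_s: 17.53
ee_pos: [482.5, -31.9, 163.0]
ee_rot: [179.9, -0.1, -0.2]
force: [2.7, 0.7, -0.9]
gripper_width: 30.0
gripper_force: 20.0
```

Emit:
send_rows(steps=[[[0,0,0,0,0.2],[0,0,0,0,0.2],[0,0,0,0,0.2],[0,0,0,0,0.2],[0,0,0,0,0.2]]])

```text
time_s: 17.95
ee_pos: [482.8, -30.3, 162.9]
ee_rot: [-180.0, 0.0, -0.2]
force: [0.4, -0.1, 1.4]
gripper_width: 29.6
gripper_force: 20.0
```

```bash
python3 look.py scene 8
```

```text
scene 8 [643.84438816 -68.88718646] 48 (np.float64(100.75543436964479), np.float64(-16.423564619969884), 'plate deg', np.float64(4.476435380030114))
18.0 [482.79555575 -30.28738852 162.93070283] r 65.1935376415916 th 171.0764309707061 [ 1.79999742e+02  4.47313151e-03 -1.47982818e-01] [ 1.41053367 -0.51943269  1.53576292]
```

Run:
```python
from h import *
f=dict(np.load("/tmp/scene8.npz")); cv2.imwrite("pics/c8.png",cv2.resize(f["pixels"][130:270,180:310,::-1],None,fx=4,fy=4,interpolation=cv2.INTER_CUBIC))
from plan import sim,rows
for inc in([12,12],[13,13],[14,14],[15,15],[10,14,6]): print(inc,[np.degrees(sim(inc+[0]*6,.105,J)[0]) for J in(.038,.045)])
rows([482.9,-30.6],171.2,[-13,-13])
```

```text
[12, 12] [np.float64(4.790158167578603), np.float64(4.270228285385935)]
[13, 13] [np.float64(5.73299135253387), np.float64(5.127903471743047)]
[14, 14] [np.float64(6.72269375720584), np.float64(6.031913879310469)]
[15, 15] [np.float64(7.75523238399113), np.float64(6.97868688231473)]
[10, 14, 6] [np.float64(6.497280689051569), np.float64(5.835243862929496)]
[[[0.1, -0.36, 0, 0, 0.2], [0.17, -0.32, 0, 0, 0.2]]]
end [493.7  -3.4] th 145.2
```

View pics/c8.png

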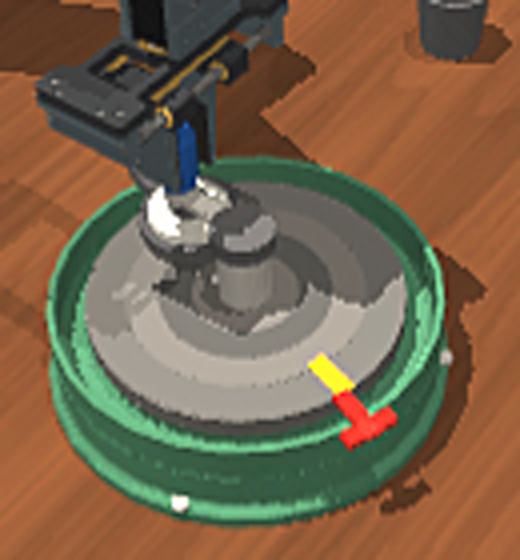

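The yellow mark at crop (330,372) lines up with the red pointer at (350,405), a few degrees off at most and within tolerance. The holder sits in its ring. I release and lift.

Emit:
send_rows(steps=[[[0,0,0,0,1],[0,0,0,0,1],[0,0,0,0,1],[0,0,0,0,1],[0,0,0,0,1]]])

```text
time_s: 18.42
ee_pos: [482.5, -30.6, 162.8]
ee_rot: [180.0, 0.0, -0.2]
force: [0.2, 0.2, -0.4]
gripper_width: 60.0
gripper_force: 0.0
```

Emit:
send_rows(steps=[[[0,0,0,0,1],[0,0,0,0,1],[0,0,0,0,1],[0,0,0,0,1],[0,0,-0.2,0,1]]])

```text
time_s: 18.83
ee_pos: [481.6, -30.6, 169.9]
ee_rot: [-180.0, 0.2, -0.2]
force: [-0.8, -0.3, 0.2]
gripper_width: 90.3
gripper_force: 0.0
```

Emit:
send_rows(steps=[[[0,0,-0.5,0,1],[0,0,-0.6,0,1],[0,0,-0.6,0,1],[-0.6,0,-0.5,0,1],[-0.8,0,0,0,1]]])

```text
time_s: 19.25
ee_pos: [430.2, -30.8, 263.3]
ee_rot: [179.9, -0.5, -0.2]
force: [0.9, -0.3, 1.6]
gripper_width: 91.4
gripper_force: 0.0
```

Emit:
send_rows(steps=[[[-0.8,0,0,0,1],[-0.8,0,0,0,1],[-0.8,0,0,0,1],[-0.4,0,0,0,1],[0,0,0,0,1]]])

```text
time_s: 19.67
ee_pos: [311.5, -29.9, 259.6]
ee_rot: [180.0, -0.0, -0.2]
force: [0.8, -0.1, 0.2]
gripper_width: 91.1
gripper_force: 0.0
```

```bash
python3 look.py top 9; python3 look.py scene 9
python3 - <<'E'
from h import *
for n in('top','scene'):
    f=dict(np.load(f"/tmp/{n}9.npz")); p,k,P=find(f,'red'); print(n,'red',p,ang(p))
E
```

```text
top 9 [644.22599861 -69.55735544] 49 (np.float64(101.3123673720596), np.float64(-16.726087903485247), 'plate deg', np.float64(4.173912096514751))
19.7167 [313.91555447 -30.10828234 259.81807196] r 233.5113529984137 th 177.47394269743714 [ 1.79977720e+02 -1.51413262e-01 -2.06866870e-01] [0.85325326 0.4720109  0.00649569]
scene 9 [643.84418205 -69.29407509] 47 (np.float64(100.8710340013816), np.float64(-16.645285098523633), 'plate deg', np.float64(4.254714901476365))
19.7667 [315.16318225 -30.19227431 259.80730204] r 232.2612375245444 th 177.48107755275262 [ 1.79978064e+02 -1.68832888e-01 -1.99005530e-01] [ 0.32932254 -0.01423531 -0.22980031]
top red [686.79081669 -93.41622981] -20.796647119503177
scene red [687.91606708 -94.77777577] -21.12833433535415
```

View pics/top9.png

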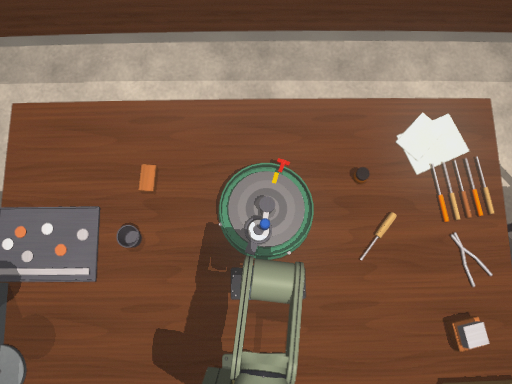

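The top view has the yellow mark at (276,178), in front of the red pointer at (283,164). It is 4.2° off, about 9 mm, against 20 mm allowed. The gripper is clear, and the bystanders are where they were.

```bash
python3 -c "
from workcell import env
print(env.job_done())"
```

```text
the job is handed in; nothing more can be done
None
```

The job is handed in, with no verdict returned: by camera estimate the plate ran at about 1.5 rad/s (near 15 turns a minute) for well over 7 s, then stopped about 9 mm from the pointer (20 mm allowed), and the knob is released with the robot clear.

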